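Hang the long bin on the desk's slat rack

ROBOT

A 7-joint arm with a two-finger parallel gripper is mounted at the origin on the work surface. World frame = base frame: x ahead of the robot, y to its left, z up, the work surface at z = 0. Lengths are in mm, angles in degrees, forces in N, time in s.
With the tool pointing down it reaches from about 400 to 875 mm from the base axis. Payload 4.4 kg.
Tool frame: the origin (TCP) lies at the centre of the arm's flange, where the gripper is bolted on; the fingertips stand 173 mm ahead of it and the grasp point (between the pads) lies 155 mm ahead of it; z points along the fingers, y is the line along which they close (so a half turn about z gives the same grasp; the last joint's range is limited). The gripper opens to 85 mm and grips with 20 to 120 N. Pads are 22 mm wide; open, the fingers measure 114 mm over their backs; the gripper's body (76 mm by 85 mm) begins 54 mm behind the grasp point. The pads swing forward as they close: fully open they stand 13 mm farther back than shut.
Start: joints at [71.86, 36.005, 2.206, 86.941, -1.547, 57.084, -1.146], TCP at [161.337, -629.671, 404.713] pointing down, gripper open.
Joint ranges: [-175.42, 175.42], [-21.48, 121.26], [-71.46, 75.88], [10.55, 141.38], [-63.04, 243.04], [13.31, 113.54], [-168.57, 168.57]. Speed limits (degrees/s): [147.25, 147.25, 180, 180, 180, 180, 180].

INTERFACE

Orientations are given as [roll, pitch, yaw] about the fixed x, y, z axes, in that order (R = Rz(yaw) Ry(pitch) Rx(roll)).
In Python, from plant import bot, gripper_open, close, kinematics, monitor, read_camera gives the robot as it stands. Calls block until the motion is done:
- bot.goto(position, orientation): joint-space move of the TCP to a pose.
- bot.movel(position, vel=150, rotation=None, guard=None): straight line of the TCP; rotation=None keeps the orientation; vel is the mean speed in mm/s. With guard (N) it stops when the force on the tool has changed by that much, and returns True; else False.
- bot.move_j(angles): joint-space move.
- gripper_open() and close(): open the fingers fully, or close them until they stop; the grip force is fixed at half the most.
- bot.pause(seconds).
- kinematics.inverse_kinematics(position, orientation): joint angles nearest the present ones, or None.
- monitor.read_state(): the state.
- read_camera(name): name is "scene" or "top" or "wrist"; returns a dict with "pixels" (480x640x3 uint8, red, green, blue), "fx", "fy", "cx", "cy" (pixels), "eye" and "orientation" of the camera in the world. Camera axes: x right, y up, looking along -z (the intrinsics and any distortion apply to the point x, -y, -z); pixel columns grow to the right and rows downward; lengths in mm; the calibration is good to about 2 mm. The wrist camera is an equidistant fisheye: a pixel r from the principal point sees the ray r / f radians off the axis. A picture is of the moment at which its call begins. There is no depth.
A pose or a line that the arm cannot do raises bot.Unreachable and nothing moves.
- bot.sign_off(): hands the job in; it is judged then, once.
The state is a dict: "time": time; "joints": joint angles; "joint_vel": joint speeds; "tau": joint torques, N m; "tcp_pos": TCP position; "tool_rot": TCP orientation; "contact_force": force on the tool from outside, world axes, zero at the start; "torque": the same for the moment, N m; "gripper_width": opening from 0.0 (shut) to 1.0 (fully open); "grip_force": force on a finger pad.
Only numpy, scipy, OpenCV 4.12 (cv2) and the standard library are available. Lean on these libraries where they do the work, as an engineer would, in place of code of your own. Each camera call takes 0.05 s, during which the arm holds its last target. There are 200 camera calls.

TASK

Hang the long bin with the hook plate on the slat rack, anywhere along its free stretch: tilt the bin's front up, thread the hook plate through the opening between the two upper slats, then swing the front down until the bin is seated level on the middle slat, and let go. Leave the short bin and the plain tray standing where they are.

Things in the scene. Friction and masses are not known exactly. Their poses are not given: they have to be found in the camera images.
- bin_mid (a point): Centre of the long bin: grey plastic, open top, 130 long (x) x 50 wide (y) x 55 high, 3 mm walls, 0.16 kg, upright on the desk. +x to its rear, z up. Rear face 65 behind here. A tongue, underside 23.5 above here, runs back from its rear rim to an upright hook plate 40 wide, 4 thick, 14 behind the rear face and 40 high up from the tongue's underside. Grip across the sides, about 30 ahead of here (mm).
- rack_slot (a point): Fixed slat rack: middle of the free stretch (110 mm each way along y), on the middle slat's top edge, in the slats' front plane, 120 mm above the desk. +x to the rack's back, z up. Slats 6 mm thick; middle slat 70 high; above it a 32 mm opening, then the top slat, 26 high; free space behind. A level hook plate is too tall to enter. A pen bin hangs 155 mm to -y.
- bin_notch (a point): On the long bin: where its rear face meets the tongue's underside, mid-width; same axes as the bin. Seated, this point lies 0 to 8 mm in front of the rack point and at its height: tongue on the middle slat, hook plate behind the top slat, bin level or drooping up to 6 degrees. Tilted front up by 35 degrees, the hook plate passes the opening with about 10 mm to spare.
- short_mid (a point): Centre of the short bin, a bystander: like the long bin, with the same hook plate, but only 80 mm long. Same axes.
- tray_mid (a point): Centre of the plain tray, a bystander: 130 x 50 mm like the long bin, but only 30 mm high and with no hook plate. Long along its x.
There are look-alikes about, which are no part of the job. What is shaped like the part that bears bin_mid but green or pink is not meant.

How it is judged (in metres and radians):
On the way:
1. the hook plate is through the opening below the top slat, with the bin's front tilted up by 10 degrees or more (angle between bin_mid's own z axis and vertical between 0.175 and 1.2 rad and x of bin_mid in the frame of rack_slot between -0.085 and -0.035 m and y of bin_mid in the frame of rack_slot between -0.13 and 0.13 m and z of bin_mid in the frame of rack_slot between -0.015 and 0.045 m), for 0.1 s.
At the end, for the whole second after the job is handed in: The long bin hangs by itself on the rack: its centre 58 to 82 mm in front of the slats' front plane, 12 to 38 mm below the middle slat's top edge, within 130 mm of the middle of the free stretch, upright within 11 degrees and square to the rack within 11 degrees (x of bin_mid in the frame of rack_slot between -0.082 and -0.058 m and y of bin_mid in the frame of rack_slot between -0.13 and 0.13 m and z of bin_mid in the frame of rack_slot between -0.038 and -0.012 m and angle between bin_mid's own z axis and vertical below 0.2 rad and angle between the y axis of bin_mid and the y axis of rack_slot, either way round below 0.2 rad); the robot touches nothing.
It fails at once if the short bin was moved by more than 40 mm (distance of short_mid from where it was at the start of the episode above 0.04 m).
It fails at once if the plain tray was moved by more than 40 mm (distance of tray_mid from where it was at the start of the episode above 0.04 m).
It also fails if it takes over 40 s, if anything falls off the work surface, if the arm or the gripper's body presses on something with over 40 N, if the wrist force passes 120 N, or if a joint passes its speed limit or range.

## Working session

There is one attempt and no reset: what is moved stays moved. The work goes in short steps, each a Python script; the robot and the scene stay as the last script left them, time stands still between calls to the robot, and variables do not carry over. Pictures are saved under pics/ and viewed, at most 10 in all, crops included, and the job is handed in when it is done.

```bash
mkdir -p pics; cat > h.py <<'E'
import numpy as np, cv2
from scipy.spatial.transform import Rotation as R
from plant import bot, gripper_open, close, kinematics, monitor, read_camera
def rot(o):
    o=np.array(o,float)
    if o.shape==(3,3): return o
    if o.shape==(4,): return R.from_quat(o).as_matrix()
    return R.from_euler('xyz',o,degrees=True).as_matrix()
def cast(c,u,v,z=None,fish=False):
    x=(u-c['cx'])/c['fx'];y=(v-c['cy'])/c['fy']
    if fish:
        r=np.hypot(x,y); s=np.sin(r)/max(r,1e-9); d=np.array([x*s,-y*s,-np.cos(r)])
    else: d=np.array([x,-y,-1.])
    d=rot(c['orientation'])@d; e=np.array(c['eye'],float)
    if z is None: return e,d
    return e+d*(z-e[2])/d[2]
def proj(c,p,fish=False):
    q=rot(c['orientation']).T@(np.array(p,float)-np.array(c['eye'])); q=np.array([q[0],-q[1],-q[2]])
    if fish:
        n=np.hypot(q[0],q[1]);r=np.arctan2(n,q[2]);x,y=q[:2]/max(n,1e-9)*r
    else: x,y=q[:2]/q[2]
    return c['cx']+c['fx']*x,c['cy']+c['fy']*y
def save(c,n): cv2.imwrite(f'pics/{n}.png',c['pixels'][:,:,::-1])
E
python3 - <<'E'
from h import *
for n in ['scene','top']:
    c=read_camera(n);save(c,n+'0');print(n,{k:v for k,v in c.items() if k!='pixels'})
E
```

```text
scene {'fx': 433.43766081796656, 'fy': 433.43766081796656, 'cx': 319.88821991914716, 'cy': 234.76013210310828, 'eye': array([ 790.14740217, -372.9922597 ,  957.20431513]), 'orientation': array([31.32131802,  0.78080967, 36.1612008 ])}
top {'fx': 617.0509331204454, 'fy': 617.0509331204454, 'cx': 315.2116421072046, 'cy': 235.14669190157815, 'eye': array([ 254.02376697,   46.46325921, 1296.31788451]), 'orientation': array([  9.98538029,  -1.16564753, -91.18750302])}
```

View pics/scene0.png

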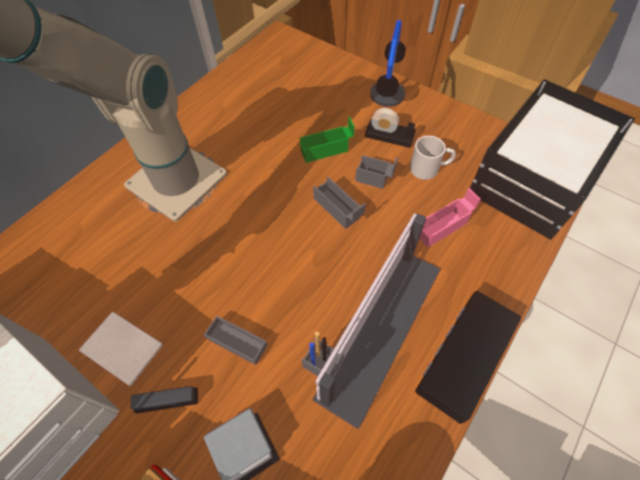

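View pics/top0.png

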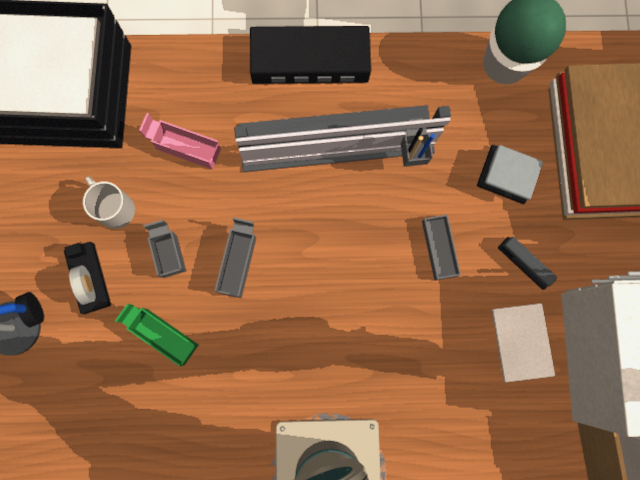

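The top view shows the long bin at about (237,258) with its hook to the top of the image, the short bin at (165,250) and the tray at (441,247). The rack spans (240..450, 110..165), with the pen bin at (417,148). I'll enlarge this area.

```bash
python3 - <<'E'
from h import *
im=cv2.imread('pics/top0.png')
a=cv2.resize(im[210:305,200:270],None,fx=6,fy=6,interpolation=cv2.INTER_CUBIC)  #420x570
b=cv2.resize(im[98:178,228:458],None,fx=3.4,fy=3.4,interpolation=cv2.INTER_CUBIC)
s=cv2.imread('pics/scene0.png')
d=cv2.resize(s[210:410,300:445],None,fx=1.6,fy=1.6,interpolation=cv2.INTER_CUBIC)
o=np.zeros((600,800,3),np.uint8);o[:272,:782]=b
a=cv2.resize(a,None,fx=.57,fy=.57);o[275:275+325,:a.shape[1]]=a[:325]
o[275:595,400:400+d.shape[1]]=d[:320]
cv2.imwrite('pics/crop1.png',o)
# long bin mask
hsv=cv2.cvtColor(im,cv2.COLOR_BGR2HSV)
m=((hsv[...,1]<60)).astype(np.uint8)
c=dict(fx=617.05,fy=617.05,cx=315.21,cy=235.147,eye=[254.02,46.46,1296.32],orientation=[9.98538029,-1.16564753,-91.18750302])
n,l,st,ce=cv2.connectedComponentsWithStats(m)
for i in range(1,n):
    if st[i,4]>300:
        cn=np.argwhere(l==i)[:,::-1].astype(np.float32); r=cv2.minAreaRect(cn)
        if 130<r[0][0]<480 and 100<r[0][1]<300:
            print(st[i],r, [np.round(cast(c,*p,55)) for p in cv2.boxPoints(r)])
E
```

```text
[ 235  106  215   65 9622] ((343.95306396484375, 142.1819610595703), (57.569759368896484, 215.5093231201172), 84.47245788574219) [array([713., 183.,  55.]), array([ 753., -273.,   55.]), array([ 626., -278.,   55.]), array([588., 171.,  55.])]
[ 423  215   37   65 1603] ((440.7243957519531, 246.88047790527344), (62.5095100402832, 26.051448822021484), 77.90524291992188) [array([ 502., -203.,   55.]), array([ 513., -256.,   55.]), array([ 385., -276.,   55.]), array([ 375., -223.,   55.])]
[ 215  218   40   79 1939] ((236.58824157714844, 257.1470642089844), (26.92145538330078, 76.15618896484375), 14.03624439239502) [array([362., 221.,  55.]), array([513., 185.,  55.]), array([498., 131.,  55.]), array([348., 169.,  55.])]
[ 144  220   41   57 1410] ((164.58775329589844, 247.74708557128906), (54.9173583984375, 28.373632431030273), 74.84593200683594) [array([499., 366.,  55.]), array([514., 310.,  55.]), array([404., 280.,  55.]), array([390., 334.,  55.])]
```

View pics/crop1.png

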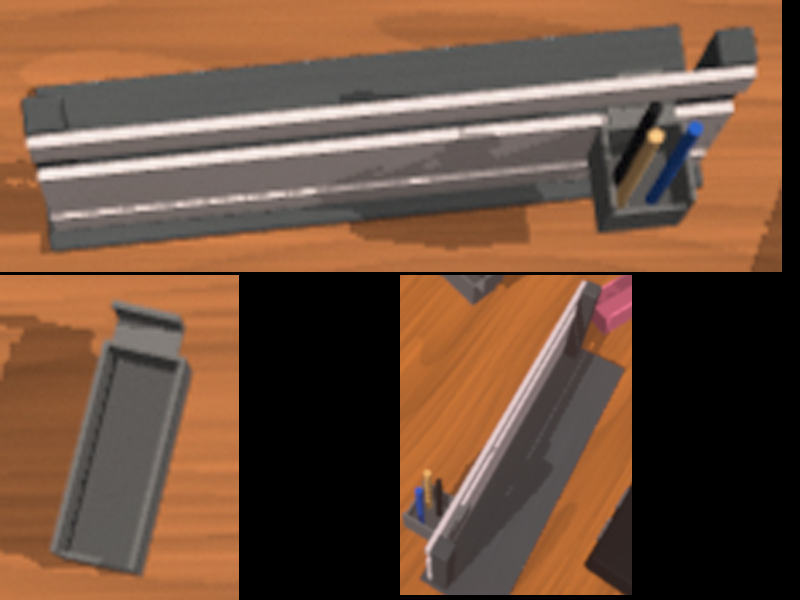

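The crop shows three light slat-top strips. The top slat runs (30,147)-(755,72), the middle slat (40,175)-(732,105), and the pen bin is near (645,180). The long bin's rim corners are visible at crop (52,553), (140,573), (188,360) and (107,345).

```bash
cat > geo.py <<'E'
from h import *
# hook in notch frame (x rear, z up): plate 14..18 x 0..40, tongue 0..18 x 0..4, bin 0..-130 x -51.5..4
def bx(x0,x1,z0,z1,n=14):
    g=np.linspace(0,1,n);X=x0+(x1-x0)*g;Z=z0+(z1-z0)*g
    return np.vstack([np.c_[X,0*X+z0],np.c_[X,0*X+z1],np.c_[0*Z+x0,Z],np.c_[0*Z+x1,Z]])
B=np.vstack([bx(14,18,0,40,28),bx(0,18,0,4),bx(-130,0,-51.5,4,40)])
S=[(0,6,-70,0),(0,6,32,58)]
def clear(nx,nz,th):
    t=np.radians(th);c,s=np.cos(t),np.sin(t)
    P=np.c_[B[:,0]*c+B[:,1]*s+nx,-B[:,0]*s+B[:,1]*c+nz]
    m=99
    for a,b,l,h in S:
        dx=np.maximum(a-P[:,0],P[:,0]-b);dz=np.maximum(l-P[:,1],P[:,1]-h)
        out=np.hypot(np.maximum(dx,0),np.maximum(dz,0));d=np.where((dx<0)&(dz<0),np.maximum(dx,dz),out)
        m=min(m,d.min())
    return m
E
python3 - <<'E'
from geo import *
import heapq
im=cv2.imread('pics/top0.png').astype(int)
c=read_camera('top')
f=lambda x,y:(228+x/3.4-.5,98+y/3.4-.5)
g=lambda x,y:(200+x/3.42-.5,210+(y-275)/3.42-.5)
# white strip front (lower) edges, subpixel per column
val=im.min(2);
for nm,(a,b),z in [('top',((60,143),(700,78)),178),('mid',((60,172),(560,123)),120)]:
    pts=[]
    for x in np.linspace(a[0],b[0],60):
        y=a[1]+(b[1]-a[1])*(x-a[0])/(b[0]-a[0]);u,v=f(x,y);u=int(round(u));vv=np.arange(int(v)-5,int(v)+6)
        col=val[vv,u].astype(float);k=3+col[3:8].argmax();pk=col[k]
        j=k
        while j<10 and col[j]>.5*(pk+110): j+=1
        e=vv[j-1]+(col[j-1]-.5*(pk+110))/max(1,col[j-1]-col[j]); pts.append(cast(c,u,e,z)[:2])
    p=np.array(pts);q=np.polyfit(p[:,1],p[:,0],1);r=p[:,0]-np.polyval(q,p[:,1]);ok=abs(r)<3;q=np.polyfit(p[ok,1],p[ok,0],1)
    print(nm,'x=%.1f + %.4f*y'%(q[1],q[0]),'yaw',np.degrees(-np.arctan(q[0])),ok.sum(),r.std())
for nm,x,y,z in [('topL',28,147,178),('topR',757,77,178),('midL',40,178,120),('midR',732,108,120)]: print(nm,cast(c,*f(x,y),z).round(1))
for x,y in [(594,142),(607,229),(690,220),(692,135)]: print('pen',cast(c,*f(x,y),120).round(1))
for x,y in [(52,553),(140,573),(188,360),(107,345)]: print('bin',cast(c,*g(x,y),55).round(1))
for x,y in [(113,304),(183,318)]: print('hook',cast(c,*g(x,y),91).round(1))
# path
X=np.arange(-60,-2,2);Z=np.arange(-16,31,2);T=np.arange(0,51,5)
C=np.array([[[clear(x,z,t) for t in T] for z in Z] for x in X]);print(C.shape)
tgt=(len(X)-1,list(Z).index(2),0);D={};par={};h=[]
for k,t in enumerate(T):
    if 30<=t<=40:
        for j in range(len(Z)): heapq.heappush(h,(0,(0,j,k),None))
while h:
    d,n,p=heapq.heappop(h)
    if n in par: continue
    par[n]=p
    if n==tgt: break
    for i in(-1,0,1):
     for j in(-1,0,1):
      for k in(-1,0,1):
        m=(n[0]+i,n[1]+j,n[2]+k)
        if m in par or not all(0<=m[a]<C.shape[a] for a in range(3)) or C[m]<=.3: continue
        heapq.heappush(h,(d+np.sqrt(i*i+j*j+k*k)*(.02+1/C[m]**2),m,n))
n=tgt;L=[]
while n: L.append((int(X[n[0]]),int(Z[n[1]]),int(T[n[2]]),round(float(C[n]),1)));n=par[n]
print(L[::-1])
E
```

```text
top x=648.0 + -0.0892*y yaw 5.095997195511905 60 0.15411645443982488
mid x=648.1 + -0.0912*y yaw 5.21019181391812 60 0.41646813523861975
topL [633.8 165.8 178. ]
topR [ 669.2 -243.   178. ]
midL [634.6 165.  120. ]
midR [ 671.8 -242.1  120. ]
pen [ 652.  -159.5  120. ]
pen [ 599.  -164.7  120. ]
pen [ 603.7 -213.6  120. ]
pen [ 655.5 -217.5  120. ]
bin [362.3 220.5  55. ]
bin [349.6 169.1  55. ]
bin [475.8 140.5  55. ]
bin [485.7 188.7  55. ]
hook [503.2 181.2  91. ]
hook [494.2 140.6  91. ]
(29, 24, 11)
[(-60, 6, 40, 21.6), (-58, 6, 45, 19.9), (-56, 6, 50, 19.6), (-54, 6, 50, 18.1), (-52, 6, 50, 16.6), (-50, 6, 50, 15.1), (-48, 6, 50, 13.8), (-46, 6, 50, 12.7), (-44, 6, 50, 11.8), (-42, 6, 50, 11.3), (-40, 6, 50, 11.0), (-38, 6, 50, 11.0), (-36, 6, 50, 9.7), (-34, 8, 50, 9.0), (-32, 8, 50, 8.7), (-30, 10, 50, 7.9), (-28, 10, 50, 7.7), (-26, 12, 50, 7.9), (-24, 14, 50, 8.2), (-22, 16, 50, 8.3), (-20, 18, 50, 8.0), (-18, 18, 50, 7.4), (-16, 18, 45, 6.2), (-14, 18, 40, 6.4), (-12, 18, 35, 7.3), (-10, 18, 30, 7.2), (-8, 16, 25, 8.1), (-6, 14, 20, 8.9), (-6, 12, 15, 7.6), (-6, 10, 15, 6.6), (-6, 8, 10, 5.8), (-4, 6, 5, 4.5), (-4, 4, 0, 4.0), (-4, 2, 0, 2.0)]
```

The two slats give the same front plane, x = 648 − 0.09y, at yaw 5.15°. The bin measures 128 x 50 at about (418,180) with yaw −13.5°, which fits its known size. Next I'll check IK over the whole plan, then hover and look.

```bash
cat >> geo.py <<'E'
RY=5.15; SLOT=np.array([651.,-31.,120.]); G=np.array([-30.,0,6.])
def tool(Rb,pb,al,sg,G=G):
    a=np.radians(al);z=np.array([np.sin(a),0,-np.cos(a)]);y=np.array([0,sg,0.]);M=Rb@np.c_[np.cross(y,z),y,z]
    p=pb+Rb@G-155*M[:,2]
    return p,R.from_matrix(M).as_euler('xyz',degrees=True)
def binpose(nx,nz,th,yoff=0):
    Rb=R.from_euler('ZY',[RY,th],degrees=True).as_matrix()
    n=SLOT+R.from_euler('z',RY,degrees=True).apply([nx,yoff,nz])
    return Rb,n-Rb@np.array([65,0,23.5])
W=[(-95,6,45),(-60,6,50),(-36,6,50),(-30,10,50),(-24,14,50),(-20,18,50),(-16,18,45),(-12,18,35),(-8,16,25),(-6,12,15),(-5,7,7),(-4,4,0),(-4,1,0)]
E
python3 - <<'E'
from geo import *
Rb=R.from_euler('z',-13.5,degrees=True).as_matrix();pb=np.array([418.5,180,27.5])
for al in (15,25,35):
  for sg in(1,-1):
    r=[]
    for dz in(100,0):
        r.append(kinematics.inverse_kinematics(*tool(Rb,pb+[0,0,dz],al,sg)))
    for w in W: r.append(kinematics.inverse_kinematics(*tool(*binpose(*w),al,sg)))
    print(al,sg,''.join('.' if q is None else 'o' for q in r))
    for i in (0,3,len(r)-1):
        if r[i] is not None: print(np.round(r[i]))
print([round(clear(*w),1) for w in W])
# gripper body vs top slat (rack frame, 2D)
for al in (15,25,35):
  o=[]
  for nx,nz,th in W:
    t=np.radians(th);c,s=np.cos(t),np.sin(t);x,z=-95,-17.5
    g=np.array([x*c+z*s+nx,-x*s+z*c+nz]);d=np.radians(al-th);bk=np.array([-np.sin(d),np.cos(d)]);pp=np.array([np.cos(d),np.sin(d)])
    P=[g+bk*u+pp*v for u in np.linspace(54,230,60) for v in (-45,0,45)]
    o.append(round(min(np.hypot(max(0-p[0],p[0]-6,0),max(32-p[1],p[1]-58,0)) for p in P)))
  print(al,o)
E
```

```text
15 1 ooooooooooooooo
[-13.  33. -37. 136.  78.  32. -40.]
[ 22.  55. -44.  82.  27.  92.  68.]
[ 19.  39. -24. 122.  66.  14.  33.]
15 -1 ooooooooooooooo
[  2.  42. -61. 135.  80.  50. 137.]
[ -5.  49.   9.  83.  -2.  84. -81.]
[  22.   40.  -30.  122.   71.   18. -151.]
25 1 ..ooooooooooooo
[ 24.  49. -44.  90.  28.  80.  68.]
[ 28.  42. -36. 131. 124.  23. -22.]
25 -1 ..ooooooooooooo
[ -3.  43.   6.  91.  -1.  72. -82.]
[ 16.  39. -19. 131. 149.  15. 131.]
35 1 ..ooooooooooooo
[ 26.  43. -43.  98.  29.  67.  67.]
[ 31.  47. -40. 138. 149.  39. -43.]
35 -1 ..ooooooooooooo
[ -2.  37.   4.  99.  -1.  59. -83.]
[ 37.  51. -50. 138. 140.  43. 148.]
[np.float64(55.0), np.float64(22.7), np.float64(9.7), np.float64(7.9), np.float64(8.2), np.float64(8.0), np.float64(6.2), np.float64(7.3), np.float64(8.1), np.float64(7.6), np.float64(5.6), np.float64(4.0), np.float64(1.0)]
15 [108, 71, 51, 49, 47, 48, 49, 53, 55, 59, 64, 70, 70]
25 [120, 81, 61, 60, 59, 60, 61, 65, 67, 71, 76, 81, 81]
35 [130, 92, 73, 72, 71, 72, 73, 77, 79, 83, 88, 93, 93]
```

```bash
python3 - <<'E'
from geo import *
Rb=R.from_euler('z',-13.5,degrees=True).as_matrix();pb=np.array([418.5,180,27.5])
for al in(0,8):
 for sg in(1,-1):
  for d in ((0,0,110),(0,0,0)): print(al,sg,np.round(kinematics.inverse_kinematics(*tool(Rb,pb+d,al,sg))))
  for w in W[::4]: print('   ',np.round(kinematics.inverse_kinematics(*tool(*binpose(*w),al,sg))))
E
```

```text
0 1 [-13.  31. -23. 126.  26.  28.  20.]
0 1 [ -3.  49. -40. 129.  73.  31. -26.]
    [ 22.  58. -44.  82.  25.  99.  67.]
    [ 15.  65. -40.  62.  24. 113.  72.]
    [ 22.  53. -43.  85.  29.  81.  68.]
    [ 26.  46. -39. 109.  43.  42.  56.]
0 -1 [ -28.   29.   -2.  126.    3.   24. -136.]
0 -1 [  8.  59. -61. 129.  79.  50. 149.]
    [ -6.  52.  11.  83.  -2.  90. -80.]
    [ -6.  61.  13.  63.  -3. 107. -79.]
    [ -4.  47.   6.  86.  -2.  72. -82.]
    [ -2.  40.   5. 110.  -6.  30. -78.]
8 1 [  7.  41. -62. 130.  67.  47. -27.]
8 1 [  4.  59. -61. 134.  91.  54. -47.]
    [ 23.  54. -44.  88.  26.  90.  67.]
    [ 19.  61. -45.  68.  27. 106.  69.]
    [ 24.  49. -43.  92.  31.  70.  67.]
    [ 27.  43. -38. 116.  54.  30.  46.]
8 -1 [ -51.   30.   24.  132.  -25.   16. -110.]
8 -1 [-21.  44. -19. 134.  98.  19. 125.]
    [ -5.  47.   9.  89.  -2.  81. -81.]
    [ -5.  55.  10.  70.  -3.  97. -80.]
    [ -3.  43.   5.  93.  -2.  62. -82.]
    [ -1.  38.   4. 117. -12.  18. -71.]
```

```bash
python3 - <<'E'
from geo import *
Rb=R.from_euler('z',-13.5,degrees=True).as_matrix();pb=np.array([418.5,180,27.5])
p,o=tool(Rb,pb+[0,0,130],0,-1)
gripper_open(); bot.goto(p,o)
s=monitor.read_state();print(s['time'],np.round(s['joints']),np.round(s['tcp_pos']),p,o)
for d in(100,50,0): print(np.round(kinematics.inverse_kinematics(*tool(Rb,pb+[0,0,d],0,-1))))
c=read_camera('wrist');save(c,'w1');print({k:v for k,v in c.items() if k!='pixels'})
im=c['pixels'][:,:,::-1].copy()
for q in [(65,25,27.5),(65,-25,27.5),(-65,25,27.5),(-65,-25,27.5),(81,20,63.5),(81,-20,63.5)]:
    u=proj(c,pb+Rb@np.array(q),True);print(np.round(u));cv2.circle(im,(int(u[0]),int(u[1])),3,(0,0,255),1)
cv2.imwrite('pics/w1a.png',im)
E
```

```text
3.3583 [ -29.   27.   -1.  125.    1.   28. -134.] [390. 187. 319.] [389.32890239 187.00336092 318.5       ] [180.    0.  -13.5]
[ -29.   31.   -1.  127.    1.   23. -134.]
[ -29.   37.   -1.  129.    2.   15. -134.]
[  8.  59. -61. 129.  79.  50. 149.]
{'fx': 371.64829954431775, 'fy': 371.64829954431775, 'cx': 317.2312516945945, 'cy': 236.83177933345402, 'eye': array([455.91362423, 170.79058942, 286.59675056]), 'orientation': array([-1.57101327e+01,  2.14109960e-02, -1.03615177e+02])}
[276.  93.]
[358.  93.]
[281. 291.]
[354. 291.]
[278.  56.]
[355.  56.]
```

View pics/w1a.png

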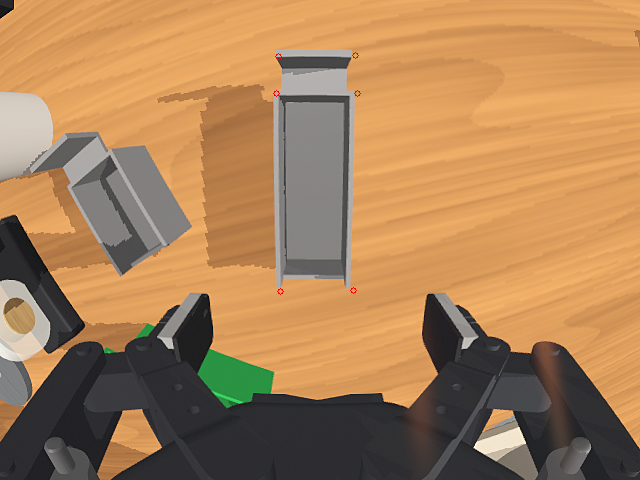

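The wrist view shows the bin matching the prediction: rear rim corners at (274,95) and (353,95), hook at (276..352,55). It sits about 1.5 mm towards +y. Joint 6 runs short at the grasp, so I'll lean the tool 8° forward and cap the tilt at 42°.

```bash
python3 - <<'E'
from geo import *
for th in(35,42):
  print(th,[(nx,*max((round(clear(nx,nz,th),1),nz) for nz in range(-16,26))) for nx in range(-44,-6,4)])
Rb=R.from_euler('z',-13.5,degrees=True).as_matrix();pb=np.array([418.5,180,27.5])+Rb@[0,1.5,0]
for al in(-8,-12):
  print(al,[None if (q:=kinematics.inverse_kinematics(*tool(Rb,pb+[0,0,d],al,-1))) is None else np.round(q) for d in(100,60,30,0)])
E
```

```text
35 [(-44, np.float64(15.2), -5), (-40, np.float64(12.5), -4), (-36, np.float64(9.8), -3), (-32, np.float64(7.6), -1), (-28, np.float64(5.5), 1), (-24, np.float64(4.6), 5), (-20, np.float64(4.7), 11), (-16, np.float64(5.2), 16), (-12, np.float64(7.3), 18), (-8, np.float64(9.4), 20)]
42 [(-44, np.float64(14.0), -1), (-40, np.float64(11.7), 0), (-36, np.float64(9.6), 2), (-32, np.float64(7.8), 3), (-28, np.float64(6.5), 6), (-24, np.float64(6.5), 10), (-20, np.float64(6.2), 14), (-16, np.float64(6.5), 18), (-12, np.float64(8.0), 21), (-8, np.float64(9.0), 21)]
-8 [array([ -21.,   33.,   -6.,  121.,   -3.,   32., -127.]), array([ -21.,   37.,   -6.,  123.,   -3.,   26., -127.]), array([ -21.,   41.,   -6.,  123.,   -3.,   22., -127.]), array([ -22.,   44.,   -6.,  124.,   -3.,   18., -127.])]
-12 [array([ -18.,   34.,   -8.,  119.,   -5.,   37., -125.]), array([ -18.,   39.,   -8.,  120.,   -5.,   31., -125.]), array([ -19.,   42.,   -8.,  121.,   -5.,   27., -124.]), array([ -19.,   45.,   -8.,  121.,   -5.,   23., -124.])]
```

```bash
cat >> geo.py <<'E'
AL,SG=-8,-1
W=[(-95,0,42),(-60,0,42),(-40,0,42),(-32,3,42),(-28,6,42),(-24,10,42),(-20,14,42),(-16,18,42),(-12,20,37),(-8,18,26),(-6,12,15),(-5,7,7),(-4,4,0),(-4,1,0)]
E
python3 - <<'E'
from geo import *
Rb=R.from_euler('z',-13.5,degrees=True).as_matrix();pb=np.array([418.5,180,27.5])+Rb@[0,1.5,0]
bot.goto(*tool(Rb,pb+[0,0,90],AL,SG))
p,o=tool(Rb,pb,AL,SG)
print(bot.movel(p,vel=100,guard=15)); close()
s=monitor.read_state();print(s['time'],np.round(s['tcp_pos']-p,1),s['gripper_width'],s['grip_force'],s['contact_force'])
bot.movel(p+[0,0,120],vel=120)
s=monitor.read_state();print(s['gripper_width'],s['grip_force'],s['contact_force'])
pb=pb+[0,0,120]
c=read_camera('wrist');save(c,'w2')
im=c['pixels'][:,:,::-1].copy()
for q in [(65,25,27.5),(65,-25,27.5),(-65,25,27.5),(-65,-25,27.5),(79,20,63.5),(79,-20,63.5)]:
    u=proj(c,pb+Rb@np.array(q),True);print(np.round(u));cv2.circle(im,(int(u[0]),int(u[1])),3,(0,0,255),1)
cv2.imwrite('pics/w2a.png',im)
for w in W: print(None if (q:=kinematics.inverse_kinematics(*tool(*binpose(*w),AL,SG))) is None else np.round(q))
E
```

```text
False
5.1667 [0.2 0.  0.5] 0.5779018355222381 62.615768909454346 [ 0.26897899 -0.81001392  4.35537793]
0.5775016761642638 62.249919176101685 [ 0.53154357  0.49376881 -2.82358494]
[212.  44.]
[422.  44.]
[253. 424.]
[382. 424.]
[181. -64.]
[452. -64.]
[  6.  56. -13.  80.  10.  96. -94.]
[  5.  58. -12.  73.  10. 100. -94.]
[  5.  60. -12.  69.  10. 103. -93.]
[  5.  60. -12.  67.  10. 104. -93.]
[  5.  60. -12.  66.  10. 105. -93.]
[  4.  61. -12.  65.  10. 106. -93.]
[  4.  61. -12.  64.  10. 107. -93.]
[  4.  61. -12.  63.  10. 108. -93.]
[  5.  58. -12.  67.  10. 101. -93.]
[  5.  52. -11.  77.   9.  85. -93.]
[  6.  47. -10.  88.   9.  68. -92.]
[  6.  45.  -9.  96.   9.  55. -92.]
[  6.  43.  -8. 102.   9.  44. -92.]
[  6.  43.  -8. 102.   9.  43. -92.]
```

View pics/w2a.png

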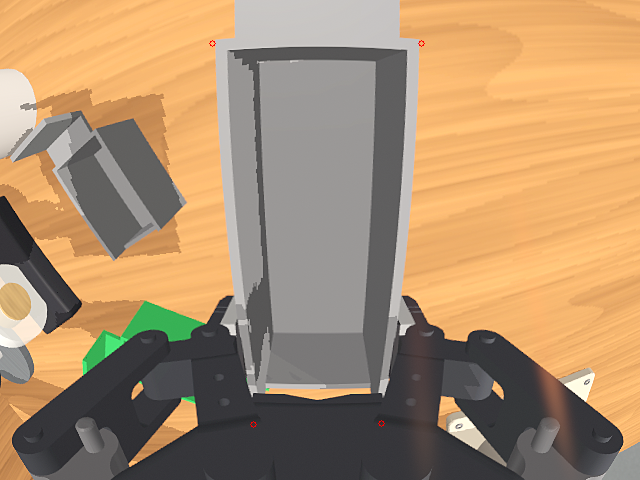

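The wrist view shows the bin held squarely. The rear rim corners are at (217,41) and (421,41), within about 3 px of the prediction. Now I'll go to the pre-insert pose and check it against the rack.

```bash
cat > chk.py <<'E'
from geo import *
def chk(w,name):
    Rb,pb=binpose(*w);n=pb+Rb@[65,0,23.5]
    Rr=R.from_euler('z',RY,degrees=True).as_matrix()
    o=np.zeros((600,800,3),np.uint8)
    for k,(cam,half,sc) in enumerate([('top',(45,66),4.4),('scene',(45,66),4.4)]):
        c=read_camera(cam);save(c,name+cam);im=c['pixels'][:,:,::-1]
        u0=proj(c,n);x0,y0=int(u0[0])-half[0],int(u0[1])-half[1];x0=max(x0,0);y0=max(y0,0)
        cr=cv2.resize(im[y0:y0+132,x0:x0+90],None,fx=sc,fy=sc,interpolation=cv2.INTER_CUBIC)
        def dot(p,col):
            u=proj(c,p);q=(int((u[0]-x0+.5)*sc),int((u[1]-y0+.5)*sc));cv2.circle(cr,q,4,col,1)
        for q in [(18,20,40),(18,-20,40),(0,25,4),(0,-25,4),(-130,25,4),(-130,-25,4)]: dot(n+Rb@np.array(q),(0,0,255))
        for q in [(0,-40,0),(0,0,0),(0,40,0),(0,-40,58),(0,0,58),(0,40,58)]: dot(SLOT+Rr@np.array(q),(0,255,0))
        o[:cr.shape[0],k*400:k*400+cr.shape[1]]=cr[:600]
    cv2.imwrite(f'pics/{name}.png',o)
E
python3 - <<'E'
from chk import *
w=(-95,0,42)
bot.goto(*tool(*binpose(-130,10,20),AL,SG)); bot.goto(*tool(*binpose(*w),AL,SG))
s=monitor.read_state();print(s['time'],np.round(s['joints']),s['gripper_width'],s['grip_force'])
chk(w,'c1')
E
```

```text
7.925 [  4.  55.  -9.  80.   8.  95. -92.] 0.5786711641740401 62.36233949661255
```

View pics/c1.png

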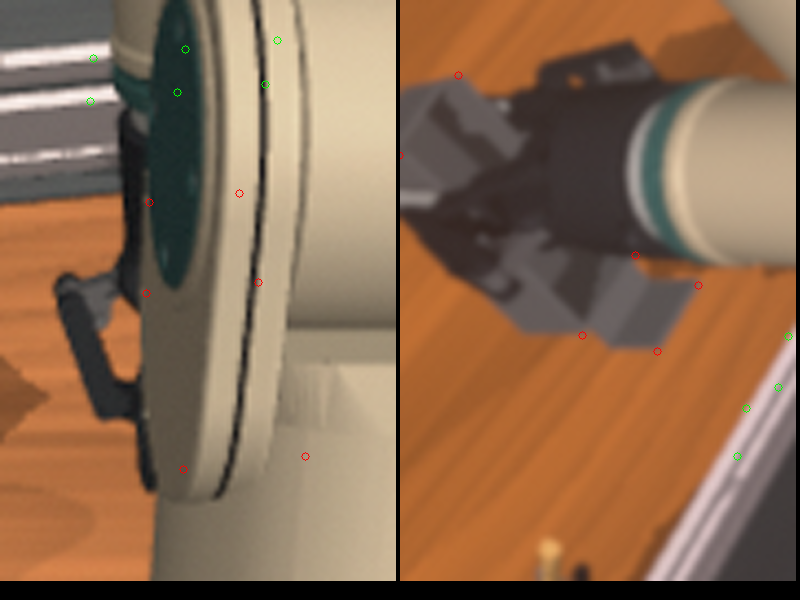

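The scene view shows the hook plate's top corners at the predicted marks, (698,286) and (657,351). The rack's green marks lie on the top slat's front edge, so I'll thread it in with a guard.

```bash
cat > run.py <<'E'
from chk import *
def run(ws,vel,guard=12):
    """ws[0] is where we are"""
    for a,b in zip(ws[:-1],ws[1:]):
        a,b=np.array(a,float),np.array(b,float);n=max(1,int(np.ceil(abs(b[2]-a[2])/6)))
        for k in range(1,n+1):
            w=a+(b-a)*k/n;p,o=tool(*binpose(*w),AL,SG)
            hit=bot.movel(p,vel=vel,rotation=o,guard=guard)
            s=monitor.read_state()
            if hit: print('HIT',w,s['contact_force'].round(1) if hasattr(s['contact_force'],'round') else s['contact_force'],np.round(np.array(s['tcp_pos'])-p,1));return w
        print(w,np.round(s['contact_force'],1),round(s['time'],2))
    return None
E
python3 - <<'E'
from run import *
if run(W[:10],60) is None: bot.pause(.2)
s=monitor.read_state();print(s['time'],s['gripper_width'],s['grip_force'])
chk(W[9],'c2')
E
```

```text
[-60.   0.  42.] [ 0.1 -0.5 -1.8] 8.76
[-40.   0.  42.] [ 0.6 -0.  -2.4] 9.24
[-32.   3.  42.] [-0.3 -0.5 -3.5] 9.53
[-28.   6.  42.] [-0.6  0.2 -2.5] 9.78
[-24.  10.  42.] [-0.1 -0.1 -3. ] 10.03
[-20.  14.  42.] [ 0.2 -0.9 -2.2] 10.28
[-16.  18.  42.] [-0.5  0.4 -1.9] 10.53
[-12.  20.  37.] [ 0.3  0.2 -1.9] 10.86
[-8. 18. 26.] [ 0.3 -0.2 -2.6] 11.59
11.7917 0.5781325752068524 62.25735425949097
```

View pics/c2.png

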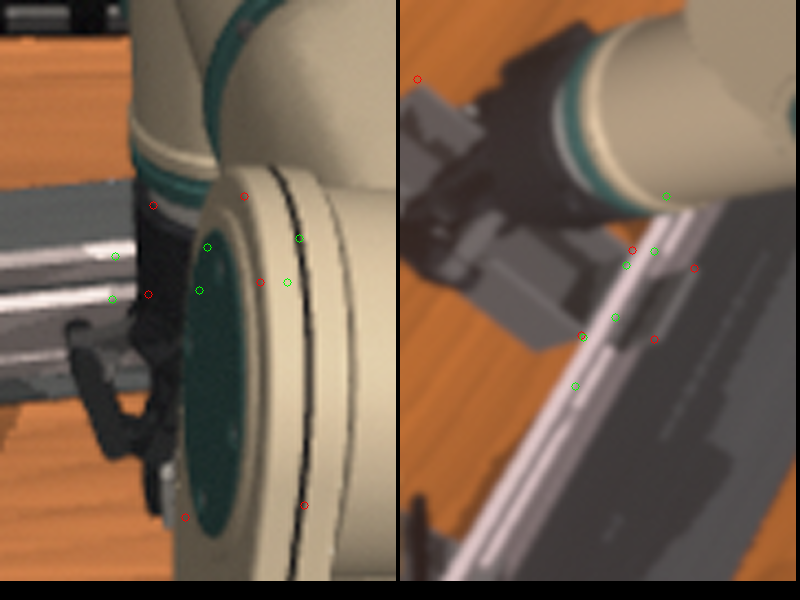

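The hook plate is through behind the top slat: its dark plate at (620..690, 270..350) matches the marks, with no contact force. Now swing down, seat and release.

```bash
python3 - <<'E'
from run import *
h=run(W[9:13],60)
if h is None:
    h=run([W[12],(-4,-3,0)],20,guard=4)
s=monitor.read_state();print(s['time'],s['contact_force'],np.round(s['tcp_pos'],1))
chk((-4,0,0),'c3')
E
```

```text
[-6. 12. 15.] [-0.1 -0.3 -2.2] 12.68
[-5.  7.  7.] [ 0.4 -0.7 -1.8] 13.36
[-4.  4.  0.] [-0.3 -0.3 -2.1] 13.98
HIT [-4. -3.  0.] [-0.1 -0.8  4.5] [1.  0.2 2.1]
14.3 [-0.05535669 -0.83184047  4.50368846] [574.9 -37.8 255.1]
```

View pics/c3.png

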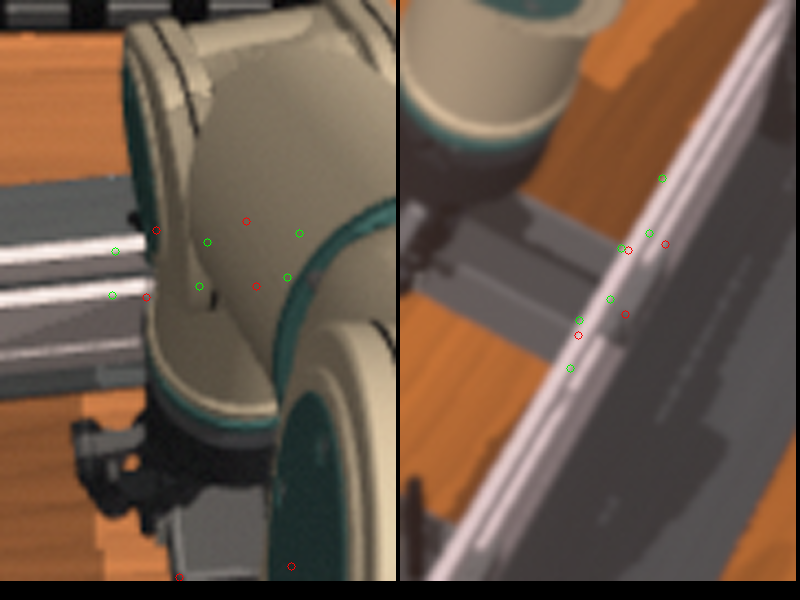

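Contact came at the slat height (4.5 N upward at nz ≈ −1), with the hook behind the top slat. Release, retreat and look.

```bash
python3 - <<'E'
from run import *
gripper_open(); bot.pause(.3)
p=np.array(monitor.read_state()['tcp_pos'])
bot.movel(p+[-5,0,130],vel=120); bot.movel(p+[-150,0,170],vel=200)
q=np.array(monitor.read_state()['joints']); q[0]-=60; bot.move_j(q); bot.pause(.3)
print(monitor.read_state()['time'])
chk((-4,0,0),'c4')
E
```

```text
19.0833
```

View pics/c4.png

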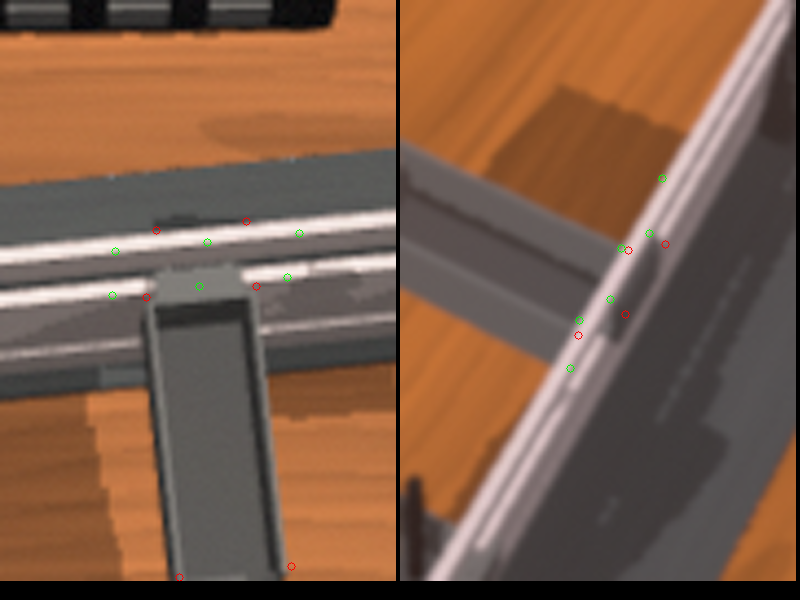

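The bin hangs on the middle slat by itself, square to the rack and near level, with its tongue at (200,287) and the hook plate behind the top slat. Handing in.

```bash
python3 -c "
from plant import bot
print(bot.sign_off())"
```

```text
the job is handed in; nothing more can be done
None
```

The long bin hangs by its hook plate on the middle slat, close to level and square to the rack, and the robot is clear of it. The short bin and plain tray were not touched; I handed the job in at about 19 s of the 40 s, and no verdict came back.

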